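Baste dip: stand the brush up, dip it in the tall pot, park it on the saucer

TASK

The basting brush is leaning on its steel rest: stand it upright, head down, on the wooden cutting board and let go of it, then take it again by the thick knob at the top of its handle so your hand stays out of the pot. Dip it upright into the tall steel pot until its head is close to the bottom, without pressing on the pot, then stand it head down in the small white saucer. Set the brush down gently each time, never dropping it or letting it topple, and leave everything else on the counter where it is.

Things in the scene. Friction and masses are not known exactly. Their poses are not given: they have to be found in the camera images.
- brush: Basting brush, 190 mm long, 130 g. Grey head 36 x 36 x 44 mm with a flat end, wooden handle 16 mm in diameter (44 to 163 mm from the flat end), top knob 24 mm in diameter, 27 mm long. Origin: centre of the flat end; z along the handle to the knob. Starts leaning 25 degrees from level, head on the counter, handle rising away from the robot over the rest.
- brush_knob (a point): Point on the brush's axis in its knob, 176 mm from the head's flat end, axes as the brush.
- rest: Fixed steel utensil rest: base 60 x 90 x 8 mm, two upright 10 mm rods, 36 mm apart, 95 mm tall, joined by a 10 mm cross bar 70 mm above the counter. The handle lies on the bar between the rods, 155 mm from the flat end. Origin: on the counter under the bar; x points along the leaning handle away from the head, y along the bar.
- board: Fixed wooden cutting board 170 (x) x 160 (y) x 18 mm; origin in the centre of its underside, z up.
- board_top (a point): Centre of the cutting board's top face, 18 mm above the counter.
- pot: Tall open round steel sauce pot, loose, 500 g: 110 mm tall, 96 mm outer diameter at the rim, wall 3 mm, inner diameter 86 to 90 mm, inner floor 4 mm above its origin. Origin: centre of its underside, z up. It and the saucer may swap places.
- pot_rim (a point): Centre of the pot's mouth, 110 mm above its origin; z up.
- saucer: Small round white ceramic saucer, loose, 300 g: 96 mm outer diameter at the rim, 14 mm tall, flat inner floor about 64 mm in diameter, 5 mm above the counter. Origin: centre of its underside, z up.
- saucer_floor (a point): Centre of the saucer's inner floor, 5 mm above its origin; z up.
- bowl: Bystander: yellow plastic bowl, 140 mm across, 60 mm tall; origin centre of underside.
- mug: Bystander: white mug with a handle, 80 mm across, 90 mm tall; origin centre of underside.
- short_cup: Bystander: low steel cup, 72 mm across, only 45 mm tall (not the pot); origin centre of underside.
- salt: Bystander: clear glass jar with steel cap, 42 mm across, 80 mm tall; origin centre of underside.
- pepper: Bystander: amber glass jar with steel cap, 42 mm across, 80 mm tall; origin centre of underside.
- spoon: Bystander: steel spoon lying flat at the robot's right; origin under its middle.
There are look-alikes about, which are no part of the job. Leave any blue or green look-alike of the pot alone.

How it is judged:
By the outcome, as a careful person would: the job done as asked, in the order asked, and still so for the second after the job is handed in, with the robot touching nothing.
It also fails if it takes over 64 s, if anything falls off the work surface, if the arm or the gripper's body presses on something with over 40 N, if the wrist force passes 120 N, or if a joint passes its speed limit or range.

ROBOT

A 6-joint arm with a two-finger parallel gripper is mounted at the origin on the work surface. World frame = base frame: x ahead of the robot, y to its left, z up, the work surface at z = 0. Lengths are in mm, angles in rad, forces in N, time in s.
With the tool pointing down it reaches from about 400 to 825 mm from the base axis. Payload 7 kg.
Tool frame: the origin (TCP) lies between the finger pads; the fingertips stand ahead of it and the grasp point (between the pads) lies 6 mm ahead of it (bot.nose_length is the z of the fingertips in the tool frame, in mm); z points along the fingers, y is the line along which they close (so a half turn about z gives the same grasp; the last joint's range is limited). The gripper opens to 85 mm and grips with 20 to 120 N. Pads are 22 mm wide; open, the fingers measure 114 mm over their backs; the gripper's body (76 mm by 85 mm) begins 54 mm behind the grasp point. The pads swing forward as they close: fully open they stand 13 mm farther back than shut.
Start: joints at [1.57, 0.359, 0.012, 0, -1.224, -0.288], TCP at [192.251, 647.02, 225.902] pointing down, gripper open.
Joint ranges: [-3.07, 3.07], [-1.43, 2.12], [-1.02, 1.25], [-3.03, 1.67], [-3.05, -0], [-3.03, 3.03]. Speed limits (rad/s): [2.39, 2.39, 3.01, 3.14, 3.14, 3.14].

INTERFACE

Orientations are given as a unit quaternion [x, y, z, w].
In Python, from cell import bot gives the robot as it stands.
- The arm moves only by the tool carry_out, never from a script. Its argument "targets" is one flat list of numbers, 7 for each row, row after row: the shift along the tool's x, y, z in m, then the turn, a rotation vector about the tool's x, y, z in degrees, then the opening, from 0 (shut) to 1 (fully open). A call has 1 to 8 rows; each row shifts and turns the commanded pose from where the row before left it, along the tool's axes as they then stand; what a row does not reach is not made up. A row lasts 1/10 s, in which the tool goes at most 50 mm and 8.59 degrees, less where a joint would pass 70% of its speed; a pose out of reach is approached as far as the arm can. A call with a gripper value outside its range is refused whole. The fingers move at their own pace and stop on an object; "grip_force" is the grip in N (left out, the last holds). Time passes only in rows, so rows that do not move let the fingers close. It gives the time, the measured TCP pose, the force, the opening and the grip force at its end, in the units of the state.
- bot.get_state(): the state, without advancing time (a new reading comes with each control period).
- bot.get_image(name): name is "side" or "top"; returns a dict with "img" (400x640x3 uint8, red, green, blue), "mtx" (3x3 intrinsics, pixels), "cam_to_world" (4x4, takes a point from camera to world coordinates). Camera axes: x right, y up, looking along -z (the intrinsics and any distortion apply to the point x, -y, -z); pixel columns grow to the right and rows downward; lengths in mm; the calibration is good to about 2 mm. A picture is of the moment at which its call begins. There is no depth.
- bot.sign_off(): hands the job in; it is judged then, once.
The state is a dict: "time_s": time; "q": joint angles; "joint_vel": joint speeds; "joint_efforts": joint torques, N m; "ee_pos": TCP position; "ee_rot": TCP orientation; "contact_force": force on the tool from outside, world axes, zero at the start; "moment": the same for the moment, N m; "opening": opening from 0.0 (shut) to 1.0 (fully open); "gripper_force": force on a finger pad.
Only numpy, scipy, OpenCV 4.12 (cv2) and the standard library are available. Lean on these libraries where they do the work, as an engineer would, in place of code of your own. Each camera call takes 0.05 s, during which the arm holds its last target. There are 200 camera calls.

## Working session

There is one attempt and no reset: what is moved stays moved. The work goes in short steps, Python scripts to look and compute and a tool call to move; the robot and the scene stay as the last step left them, time stands still between calls to the robot, and variables do not carry over. Pictures are saved under pics/ and viewed, at most 10 in all, crops included, and the job is handed in when it is done.

Besides the shell and the picture viewer there is one more tool, called after ">>>" in YAML: its name, and indented under it one key for each argument. carry_out: Moves the arm, as the interface text tells. Its arguments: {"type":"object","properties":{"targets":{"type":"array","items":{"type":"number"}},"grip_force":{"type":"number"}},"required":["targets"]}

```bash
mkdir -p pics; ls; cat > h.py <<'E'
import numpy as np, cv2
from cell import bot
from scipy.spatial.transform import Rotation as R
np.set_printoptions(precision=2,suppress=True)
def pix(im,p):
    p=np.atleast_2d(p).astype(float); T=np.linalg.inv(im["cam_to_world"])
    c=p@T[:3,:3].T+T[:3,3]; c=c*[1,-1,-1]; u=c@np.array(im["mtx"]).T; return u[:,:2]/u[:,2:]
def ray(im,u,v,z):
    M=np.array(im["cam_to_world"]); d=np.linalg.inv(im["mtx"])@[u,v,1]; d=M[:3,:3]@(d*[1,-1,-1]); o=M[:3,3]
    return o+d*(z-o[2])/d[2]
E
python3 - <<'E'
from h import *
for n in("side","top"):
    im=bot.get_image(n); cv2.imwrite(f"pics/{n}0.png",im["img"][:,:,::-1]); print({k:(np.array(v) if k!="img" else 0) for k,v in im.items()})
    np.save(n,im,allow_pickle=True)
print(bot.get_state(),bot.nose_length)
E
```

```text
pics
{'img': 0, 'mtx': array([[511.81,   0.  , 311.01],
       [  0.  , 511.81, 201.14],
       [  0.  ,   0.  ,   1.  ]]), 'cam_to_world': array([[    0.96,     0.18,    -0.22,   188.91],
       [   -0.28,     0.59,    -0.75, -1143.31],
       [   -0.01,     0.79,     0.62,  1033.02],
       [    0.  ,     0.  ,     0.  ,     1.  ]])}
{'img': 0, 'mtx': array([[501.8 ,   0.  , 319.94],
       [  0.  , 501.8 , 192.4 ],
       [  0.  ,   0.  ,   1.  ]]), 'cam_to_world': array([[  -0.01,    0.99,   -0.15,  333.  ],
       [  -1.  ,   -0.01,   -0.02,    4.53],
       [  -0.02,    0.15,    0.99, 1522.26],
       [   0.  ,    0.  ,    0.  ,    1.  ]])}
{'time_s': 0.1, 'q': array([ 1.57,  0.36,  0.01, -0.  , -1.22, -0.29]), 'joint_vel': array([-0., -0.,  0.,  0., -0.,  0.]), 'joint_efforts': array([ -0.  , -58.48,  29.41,   6.95,  -0.  ,  -0.  ]), 'ee_pos': array([192.13, 646.64, 225.05]), 'ee_rot': array([ 0.99, -0.14, -0.  ,  0.  ]), 'contact_force': array([-0.06, -0.05,  0.03]), 'moment': array([ 0.04, -0.03, -0.02]), 'gripper_force': 0.0, 'opening': 1.004940400786669} 25.0
```

View pics/side0.png

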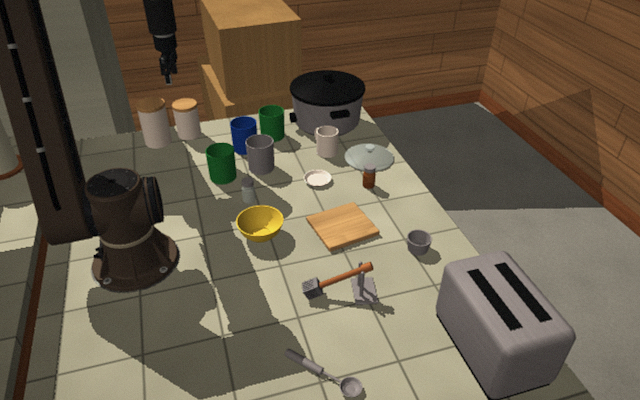

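View pics/top0.png

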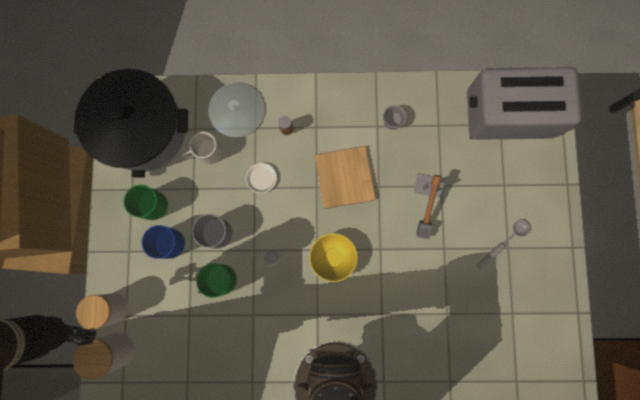

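The side view shows the following:
- The brush runs from its head at (313,288) to its knob at (370,267).
- The board is at (343,226), the saucer at (318,179), the bowl at (260,223) and the short cup at (419,242).
- Pot candidates in the top view are steel (210,232), green (145,202), green (216,280), blue (162,242) and the low steel cup (395,117). The tall uncoloured one at (210,232) fits the description. I'll confirm it in an enlarged crop.

```bash
python3 - <<'E'
from h import *
t=np.load("top.npy",allow_pickle=True).item()["img"]; s=np.load("side.npy",allow_pickle=True).item()["img"]
def c(im,u,v,w,h,k): return cv2.resize(im[v:v+h,u:u+w],None,fx=k,fy=k,interpolation=cv2.INTER_CUBIC)
a=np.hstack([c(t,180,150,100,75,4),c(t,390,165,100,75,4)])
a2=np.hstack([c(s,230,120,100,75,4),c(s,290,250,100,75,4)])
a=np.clip(np.vstack([a,a2])*1.5,0,255).astype(np.uint8)
cv2.imwrite("pics/c1.png",a[:,:,::-1])
E
```

```text
(no output)
```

View pics/c1.png

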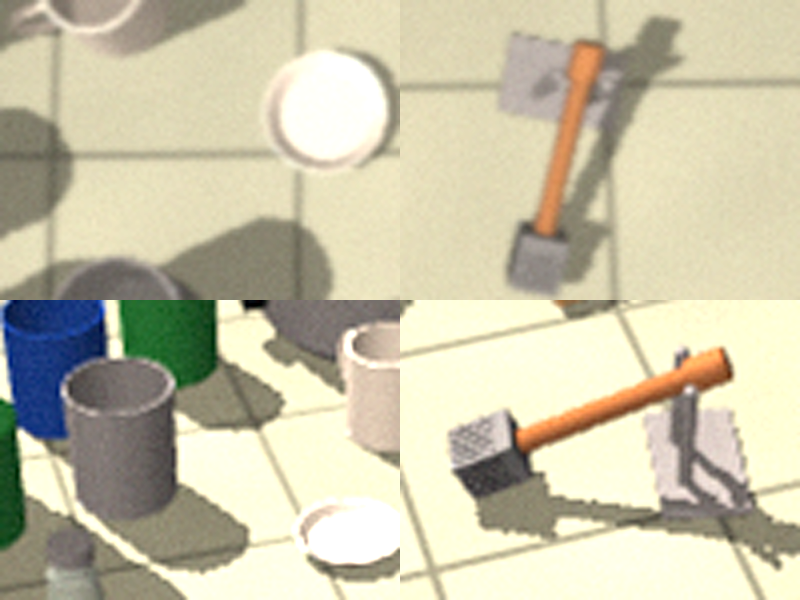

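```bash
python3 - <<'E'
from h import *
from scipy.optimize import least_squares
t=np.load("top.npy",allow_pickle=True).item(); s=np.load("side.npy",allow_pickle=True).item()
a=np.radians(25)
def pt(p,l): x,y,w,z=p; return [x+l*np.cos(a)*np.cos(w),y+l*np.cos(a)*np.sin(w),z+l*np.sin(a)]
def f(p):
    P=[pt(p,44),pt(p,190)]
    return np.r_[(pix(t,P)-[[426.3,222.5],[437.5,176.7]]).ravel(),(pix(s,P)-[[319.7,285],[371,266.2]]).ravel(),(p[3]-17)*.3]
r=least_squares(f,[400,-200,0,17]); print("brush",r.x,np.degrees(r.x[2]),r.fun, "s95",np.array(pt(r.x,95)))
print("pot top/side",ray(t,210,231,110),ray(s,259.6,141.2,110))
print("saucer",ray(t,261.3,177.5,14),ray(s,318.3,178,14))
print("board",[ray(t,*q,18)for q in((346,177),(316,154),(368,147),(375,200),(323,208))],ray(s,343,226,18))
for n,q,z in(("mug",(203,146),90),("short",(395,117),45),("bowl",(334,258),60),("green",(216,280),110),("blue",(162,242),110),("salt",(272,257),80),("pepper",(285,124),80),("lid",(237,108),60),("green2",(145,202),110)): print(n,ray(t,*q,z))
g=cv2.cvtColor(t["img"],cv2.COLOR_RGB2GRAY)
q=[cv2.resize(np.clip(t["img"][v:v+h,u:u+w]*1.5,0,255).astype(np.uint8),(400,300),interpolation=cv2.INTER_CUBIC) for u,v,w,h in((170,200,80,60),(306,140,80,60))]
cv2.imwrite("pics/c2.png",np.hstack(q)[:,:,::-1])
st=bot.get_state(); print(R.from_quat(st["ee_rot"]).as_matrix())
E
```

```text
brush [ 424.41 -264.52   -0.22   16.53] -12.327575771579637 [-0.4   0.29  0.47 -0.85 -0.54  0.45  0.04 -0.38 -0.14] s95 [ 508.52 -282.9    56.68]
pot top/side [439.6  349.79 110.  ] [443.53 352.6  110.  ]
saucer [609.22 219.33  14.  ] [611.92 214.81  14.  ]
board [array([606.87, -39.76,  18.  ]), array([679.7 ,  51.09,  18.  ]), array([ 699.52, -108.62,   18.  ]), array([ 535.3 , -126.08,   18.  ]), array([512.68,  31.05,  18.  ])] [608.13 -49.79  18.  ]
mug [691.69 381.71  90.  ]
short [ 785.17 -190.42   45.  ]
bowl [361.93  -0.21  60.  ]
green [302.82 329.53 110.  ]
blue [409.8  485.49 110.  ]
salt [365.83 177.    80.  ]
pepper [757.93 140.8   80.  ]
lid [816.21 288.92  60.  ]
green2 [524.44 539.08 110.  ]
[[ 0.96 -0.28 -0.  ]
 [-0.28 -0.96 -0.  ]
 [ 0.    0.   -1.  ]]
```

View pics/c2.png

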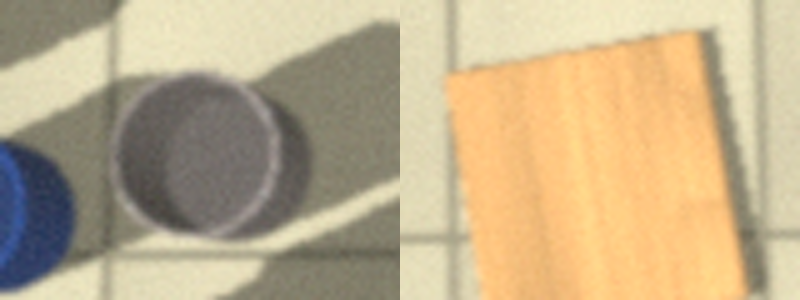

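Top crop: the pot rim centre is at (209.4,230.8), it is steel and the inside is empty, so it is the pot. Next I'll move over to the brush.

>>> carry_out:
  targets: [0.044, 0.024, 0, 0, 0, -0.5, 1, 0.044, 0.024, 0, 0, 0, -0.5, 1, 0.044, 0.024, 0, 0, 0, -0.5, 1, 0.044, 0.024, 0, 0, 0, -0.5, 1, 0.044, 0.024, 0, 0, 0, -0.5, 1, 0.044, 0.024, 0, 0, 0, -0.5, 1, 0.044, 0.024, 0, 0, 0, -0.5, 1, 0.044, 0.024, 0, 0, 0, -0.5, 1]

```text
time_s: 0.9
ee_pos: [483.8, 370.5, 225.8]
ee_rot: [0.994, -0.109, -0.0, 0.0]
contact_force: [0.3, 1.0, 0.1]
opening: 1.001
gripper_force: 0.0
```

```bash
cat >> h.py <<'E'
def go(pos,rot):
    "delta to target TCP pos/rot (Rotation) in present tool frame"
    s=bot.get_state(); r=R.from_quat(s["ee_rot"])
    print("t",round(s["time_s"],2),"pos",s["ee_pos"],"F",s["contact_force"],"M",s["moment"],"op",round(s["opening"],3),"gf",s["gripper_force"],"q",s["q"])
    print("shift m",np.round(r.inv().apply(np.array(pos)-s["ee_pos"])/1000,4),"rotvec",(r.inv()*rot).as_rotvec(degrees=True))
def tool(yaw,pitch=0):
    "tool z down when pitch 0, tool x at heading yaw; pitch tips z toward heading"
    return R.from_euler("Z",yaw,True)*R.from_euler("y",-pitch,True)*R.from_euler("x",180,True)
E
python3 -c "
from h import *
print(tool(0,25).as_matrix())
go([508.5,-283,220],tool(-12.3))"
```

```text
[[ 0.91 -0.    0.42]
 [ 0.   -1.   -0.  ]
 [ 0.42  0.   -0.91]]
t 0.9 pos [483.78 370.52 225.81] F [0.33 1.05 0.1 ] M [ 0.16 -0.07 -0.02] op 1.001 gf 0.0 q [ 0.97  0.25 -0.14 -0.   -1.18  0.38]
shift m [0.17 0.63 0.01] rotvec [ 0.01  0.01 -0.21]
```

>>> carry_out:
  targets: [0.013, 0.046, 0, 0, 0, 0, 1, 0.013, 0.046, 0, 0, 0, 0, 1, 0.013, 0.046, 0, 0, 0, 0, 1, 0.013, 0.046, 0, 0, 0, 0, 1, 0.013, 0.046, 0, 0, 0, 0, 1, 0.013, 0.046, 0, 0, 0, 0, 1, 0.013, 0.046, 0, 0, 0, 0, 1, 0.013, 0.046, 0, 0, 0, 0, 1]

```text
time_s: 1.7
ee_pos: [503.9, -11.5, 225.9]
ee_rot: [0.994, -0.109, 0.0, -0.0]
contact_force: [0.6, 0.5, 0.2]
opening: 1.0
gripper_force: 0.0
```

>>> carry_out:
  targets: [0.011, 0.042, 0, 0, 0, 0, 1, 0.011, 0.042, 0, 0, 0, 0, 1, 0.011, 0.042, 0, 0, 0, 0, 1, 0.011, 0.042, 0, 0, 0, 0, 1, 0.011, 0.042, 0, 0, 0, 0, 1, 0.011, 0.042, 0, 0, 0, 0, 1, 0, 0, 0, 0, 0, 0, 1, 0, 0, 0, 0, 0, 0, 1]

```text
time_s: 2.5
ee_pos: [513.4, -270.9, 225.1]
ee_rot: [0.994, -0.111, -0.001, -0.0]
contact_force: [0.3, 0.7, -0.5]
opening: 0.997
gripper_force: 0.0
```

```bash
python3 -c "
from h import *
go([508.5,-283,63],tool(-12.3))"
```

```text
t 2.5 pos [ 513.39 -270.89  225.05] F [ 0.33  0.7  -0.51] M [ 0.   -0.01  0.05] op 0.997 gf 0.0 q [-0.15  0.21 -0.2  -0.   -1.16  1.5 ]
shift m [-0.    0.01  0.16] rotvec [-0.01  0.09 -0.4 ]
```

>>> carry_out:
  targets: [-0.002, 0.013, 0.02, 0, 0, -0.4, 1, 0, 0, 0.04, 0, 0, 0, 1, 0, 0, 0.04, 0, 0, 0, 1, 0, 0, 0.03, 0, 0, 0, 1, 0, 0, 0.02, 0, 0, 0, 1, 0, 0, 0.012, 0, 0, 0, 1, 0, 0, 0, 0, 0, 0, 1, 0, 0, 0, 0, 0, 0, 1]

```text
time_s: 3.3
ee_pos: [510.0, -281.8, 64.8]
ee_rot: [0.994, -0.105, 0.0, 0.0]
contact_force: [0.2, 0.2, 0.7]
opening: 1.0
gripper_force: 0.0
```

```bash
sed -i 's/np.round(r.inv/(r.inv/; s#/1000,4),"rotvec"#)/1),"(mm) rotvec"#; s/shift m/shift/' h.py; python3 -c "
from h import *
go([508.5,-283,63],tool(-12.3))
im=bot.get_image('side')['img'][150:300,230:430]; im2=bot.get_image('top')['img'][140:290,350:550]
cv2.imwrite('pics/g.png',np.clip(np.hstack([cv2.resize(i,(400,300)) for i in (im,im2)])*1.5,0,255).astype(np.uint8)[:,:,::-1])"
```

```text
Traceback (most recent call last):
  File "h.py", line 15
    print("shift",(r.inv().apply(np.array(pos)-s["ee_pos"]))/1),"(mm) rotvec",(r.inv()*rot).as_rotvec(degrees=True))
                                                                                                                   ^
SyntaxError: unmatched ')'
```

>>> carry_out:
  targets: [0, 0, 0, 0, 0, 0, 0.3, 0, 0, 0, 0, 0, 0, 0.1, 0, 0, 0, 0, 0, 0, 0, 0, 0, 0, 0, 0, 0, 0, 0, 0, 0, 0, 0, 0, 0, 0, 0, 0, 0, 0, 0, 0, 0, 0, 0, 0, 0, 0, 0, 0, 0, 0, 0, 0, 0, 0]
  grip_force: 60

```text
time_s: 4.1
ee_pos: [509.2, -282.2, 63.9]
ee_rot: [0.994, -0.106, -0.0, 0.0]
contact_force: [0.1, -0.7, -0.1]
opening: 0.001
gripper_force: 0.0
```

```bash
sed -i 's/,(r.inv().apply/,r.inv().apply/; s#s\["ee_pos"\]))/1)#s["ee_pos"])#' h.py; python3 -c "
from h import *
go([508.5,-283,150],tool(-12.3))
im=bot.get_image('side')['img'][150:300,230:430]; im2=bot.get_image('top')['img'][140:290,350:550]
cv2.imwrite('pics/g.png',np.clip(np.hstack([cv2.resize(i,(400,300)) for i in (im,im2)])*1.5,0,255).astype(np.uint8)[:,:,::-1])"
```

```text
t 4.1 pos [ 509.25 -282.19   63.86] F [ 0.13 -0.72 -0.15] M [-0.05 -0.02  0.05] op 0.001 gf 0.0 q [-0.17  0.36 -0.4   0.   -0.81  1.53]
shift [ -0.57   0.95 -86.14] (mm) rotvec [0.   0.   0.15]
```

View pics/g.png

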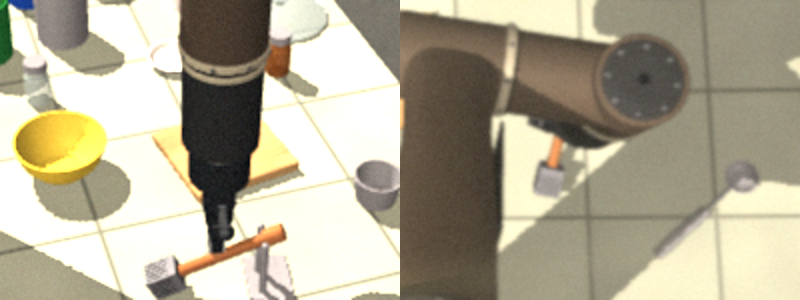

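```bash
python3 -c "
from h import *
s=np.load('side.npy',allow_pickle=True).item(); t=np.load('top.npy',allow_pickle=True).item()
for n,i,o in (('side',s,(230,150)),('top',t,(350,140))):
  p=pix(i,[[509.2,-282.2,39],[509.2,-282.2,64],[509.2,-282.2,112],[509.2,-282.2,58],[424.4,-264.5,16.5],[592.6,-301.3,96.8]]); print(n,p,(p-o)*2)
im=bot.get_image('side'); c=im['img'][210:310,280:400]
cv2.imwrite('pics/g2.png',np.clip(cv2.resize(c,(720,600),interpolation=cv2.INTER_CUBIC)*1.5,0,255).astype(np.uint8)[:,:,::-1])"
```

```text
side [[336.99 283.15]
 [337.24 276.49]
 [337.73 263.25]
 [337.18 278.1 ]
 [303.99 291.2 ]
 [371.03 265.83]] [[213.99 266.29]
 [214.48 252.97]
 [215.46 226.51]
 [214.36 256.2 ]
 [147.98 282.4 ]
 [282.06 231.66]]
top [[428.65 207.2 ]
 [430.27 206.17]
 [433.56 204.09]
 [429.88 206.42]
 [422.39 236.42]
 [437.98 175.87]] [[157.3  134.4 ]
 [160.55 132.34]
 [167.11 128.18]
 [159.76 132.84]
 [144.79 192.85]
 [175.96  71.73]]
```

View pics/g2.png

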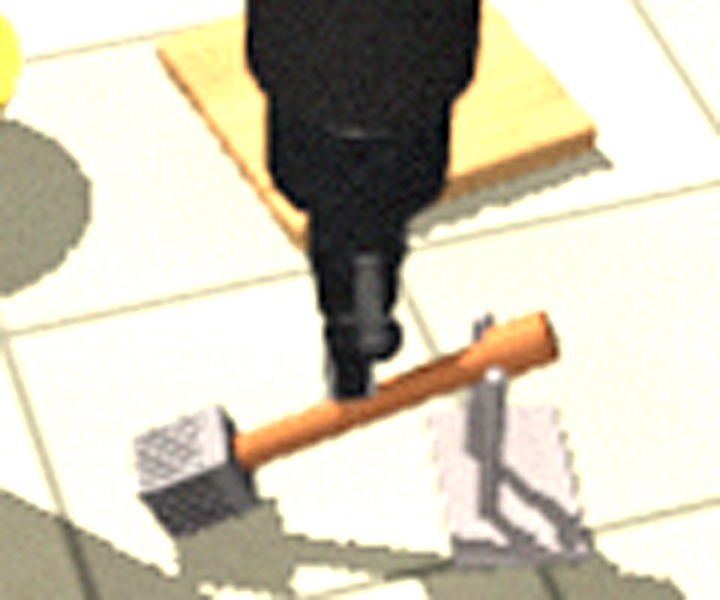

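The fingers closed on nothing: in the crop the tip ends at the handle's upper edge, full-image pixel (338,276). I'll raise the shut fingers and compare the tip with its predicted position.

>>> carry_out:
  targets: [0, 0, -0.03, 0, 0, 0, 0, 0, 0, -0.03, 0, 0, 0, 0, 0, 0, 0, 0, 0, 0, 0, 0, 0, 0, 0, 0, 0, 0]

```text
time_s: 4.65
ee_pos: [509.7, -282.2, 124.6]
ee_rot: [0.994, -0.106, 0.001, -0.0]
contact_force: [-0.2, 1.1, -0.8]
opening: -0.004
gripper_force: 0.0
```

```bash
python3 -c "
from h import *
im=bot.get_image('side'); p=bot.get_state()['ee_pos']; print(p)
for d in (0,12,25,40): print(d,pix(im,p-[0,0,d]), (pix(im,p-[0,0,d])-[280,190])*6)
c=im['img'][190:290,280:400]
cv2.imwrite('pics/g3.png',np.clip(cv2.resize(c,(720,600),interpolation=cv2.INTER_CUBIC)*2.,0,255).astype(np.uint8)[:,:,::-1])"
```

```text
[ 509.01 -282.    123.68]
0 [[337.76 259.9 ]] [[346.53 419.42]]
12 [[337.63 263.31]] [[345.78 439.84]]
25 [[337.5  266.95]] [[344.97 461.69]]
40 [[337.34 271.1 ]] [[344.05 486.58]]
```

View pics/g3.png

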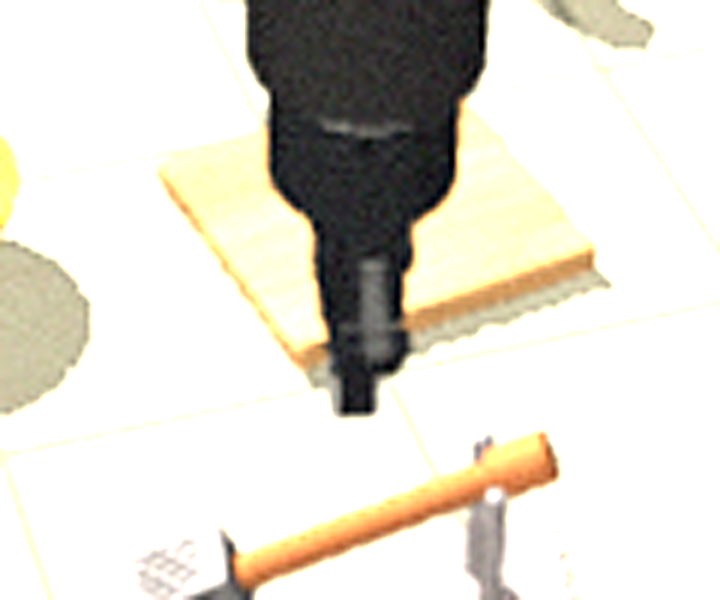

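```bash
python3 -c "
from h import *
o=[]
for n,c in (('side',(130,50)),('top',(50,305))):
  im=np.load(n+'.npy',allow_pickle=True).item()
  p=np.array([[192.2,647,226],[192.2,647,201],[192.2,647,260]]); p2=p+[11.8,40.8,0]; 
  print(n,pix(im,p),(pix(im,p)-c)*6.25)
  o.append(cv2.resize(im['img'][c[1]:c[1]+64,c[0]:c[0]+64],(400,400),interpolation=cv2.INTER_CUBIC))
cv2.imwrite('pics/g4.png',np.clip(np.hstack(o)*2.,0,255).astype(np.uint8)[:,:,::-1])"
```

```text
side [[172.23  83.44]
 [173.42  89.81]
 [170.58  74.61]] [[263.92 209.01]
 [271.36 248.79]
 [253.6  153.84]]
top [[ 80.24 326.15]
 [ 85.03 325.05]
 [ 73.41 327.72]] [[189.   132.19]
 [218.97 125.3 ]
 [146.33 142.01]]
```

View pics/g4.png

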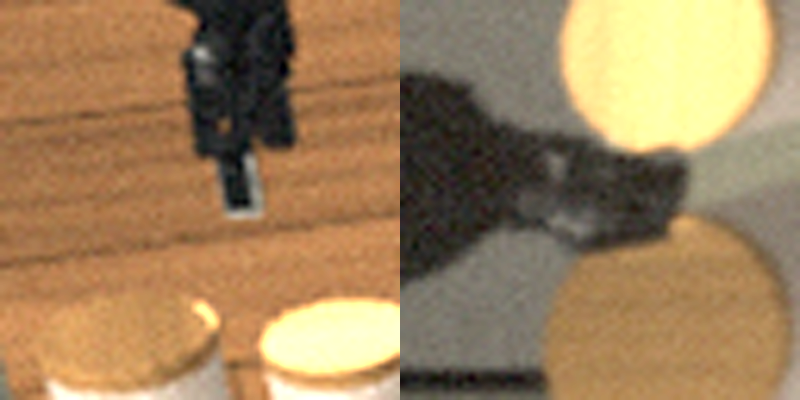

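```bash
python3 -c "
from h import *
from scipy.optimize import least_squares
s,t=[np.load(n+'.npy',allow_pickle=True).item() for n in('side','top')]
P=np.array([192.2,647,0]);yy=np.array([-.28,-.96,0])
for d in(42,57,-42):
  for z in(201,214,230): q=P+yy*d+[0,0,z]; print(d,z,q,'side',pix(s,q)[0],'top',pix(t,q)[0])
f=lambda p:np.r_[pix(s,p)[0]-[168.4,84],pix(t,p)[0]-[95.5,332]]
r=least_squares(f,[180,606,214.]);print(r.x,r.fun)
im=s
# shut tip seen from the side at full px (339.2,258.8): line of candidates
for z in (99,110,120,128): print(z,ray(s,339.2,258.8,z))
"
```

```text
42 201 [180.44 606.68 201.  ] side [171.    95.05] top [100.17 329.64]
42 214 [180.44 606.68 214.  ] side [170.36  91.72] top [ 97.85 330.26]
42 230 [180.44 606.68 230.  ] side [169.57  87.58] top [ 94.92 331.03]
57 201 [176.24 592.28 201.  ] side [170.11  96.98] top [105.59 331.29]
57 214 [176.24 592.28 214.  ] side [169.47  93.63] top [103.32 331.92]
57 230 [176.24 592.28 230.  ] side [168.66  89.47] top [100.46 332.72]
-42 201 [203.96 687.32 201.  ] side [175.75  84.74] top [ 69.96 320.47]
-42 214 [203.96 687.32 214.  ] side [175.16  81.48] top [ 67.34 320.99]
-42 230 [203.96 687.32 230.  ] side [174.42  77.43] top [ 64.05 321.65]
[179.8  596.52 248.4 ] [ 0.27 -0.01 -0.01  0.19]
99 [ 522.56 -255.91   99.  ]
110 [ 518.63 -266.36  110.  ]
120 [ 515.06 -275.86  120.  ]
128 [ 512.2  -283.46  128.  ]
```

The shut tip is at about z = 128 mm where 99 was predicted. The start picture shows the same thing, so the real fingertips sit about 29 mm farther back than reported. I'll reopen, descend 29 mm deeper (safe under either reading) and grasp again.

>>> carry_out:
  targets: [0, 0, 0, 0, 0, 0, 1, 0, 0, 0, 0, 0, 0, 1, 0, 0, 0, 0, 0, 0, 1, 0, 0, 0, 0, 0, 0, 1, 0, 0, 0, 0, 0, 0, 1, 0, 0, 0.03, 0, 0, 0, 1, 0, 0, 0, 0, 0, 0, 1]

```text
time_s: 5.4
ee_pos: [507.0, -281.4, 90.9]
ee_rot: [0.994, -0.106, -0.003, -0.001]
contact_force: [-1.1, -0.4, -0.5]
opening: 0.997
gripper_force: 0.0
```

>>> carry_out:
  targets: [0, 0, 0.025, 0, 0, 0, 1, 0, 0, 0.015, 0, 0, 0, 1, 0, 0, 0.01, 0, 0, 0, 1, 0, 0, 0.01, 0, 0, 0, 1, 0, 0, 0, 0, 0, 0, 1, 0, 0, 0, 0, 0, 0, 1]

```text
time_s: 6.0
ee_pos: [509.6, -282.3, 34.4]
ee_rot: [0.994, -0.106, 0.0, 0.0]
contact_force: [-0.2, 0.8, -0.4]
opening: 0.999
gripper_force: 0.0
```

>>> carry_out:
  targets: [0, 0, 0, 0, 0, 0, 0.4, 0, 0, 0, 0, 0, 0, 0.3, 0, 0, 0, 0, 0, 0, 0.1, 0, 0, 0, 0, 0, 0, 0, 0, 0, 0, 0, 0, 0, 0, 0, 0, 0, 0, 0, 0, 0, 0, 0, 0, 0, 0, 0, 0]

```text
time_s: 6.7
ee_pos: [509.4, -282.4, 34.2]
ee_rot: [0.994, -0.106, 0.0, 0.0]
contact_force: [-0.5, -0.0, 3.6]
opening: 0.161
gripper_force: 58.4
```

Gripped the handle at opening 0.161. Next I'll lift it and check.

>>> carry_out:
  targets: [0, 0, -0.01, 0, 0, 0, 0, 0, 0, -0.02, 0, 0, 0, 0, 0, 0, -0.03, 0, 0, 0, 0, 0, 0, -0.03, 0, 0, 0, 0, 0, 0, -0.03, 0, 0, 0, 0, 0, 0, -0.03, 0, 0, 0, 0, 0, 0, -0.03, 0, 0, 0, 0, 0, 0, -0.01, 0, 0, 0, 0]

```text
time_s: 7.5
ee_pos: [510.5, -282.5, 227.8]
ee_rot: [0.994, -0.106, 0.003, 0.0]
contact_force: [-0.8, 0.0, -1.1]
opening: 0.166
gripper_force: 58.5
```

>>> carry_out:
  targets: [0.02, -0.02, 0, 0, 6, 0, 0, 0.02, -0.02, 0, 0, 8, 0, 0, 0, 0, 0, 0, 8, 0, 0, 0, 0, 0, 0, 8, 0, 0, 0, 0, 0, 0, 8, 0, 0, 0, 0, 0, 0, 2, 0, 0, 0, 0, 0, 0, 0, 0, 0, 0, 0, 0, 0, 0, 0, 0]

```text
time_s: 8.3
ee_pos: [556.8, -270.4, 230.0]
ee_rot: [0.944, -0.108, 0.308, 0.049]
contact_force: [-0.0, -0.6, -1.5]
opening: 0.164
gripper_force: 58.8
```

```bash
python3 -c "
from h import *
go([625,-45,150],tool(-12.3,65))"
```

```text
t 8.3 pos [ 556.82 -270.35  229.96] F [-0.03 -0.56 -1.46] M [0.49 2.03 0.02] op 0.164 gf 58.80119562149048 q [-0.13 -0.05 -0.85  0.55 -0.16  0.96]
shift [ -32.88 -237.05   67.47] (mm) rotvec [ 1.93 28.67  0.37]
```

Pitching straight forward runs into the q5 limit. I'll fit a small arm model so I can plan a wrist-sideways approach, with the tool heading to the left.

```bash
cat > kin.py <<'E'
from h import *
from scipy.optimize import least_squares
import itertools
E_=lambda a,v:R.from_euler(a,v)
def fk(q,k,s4,s6,C):
    H,L1,L2,dA,dW,Lt=k
    B=E_("z",q[0]); F=B*E_("y",-(q[2]-q[1]))*E_("x",s4*q[3]); W=F*E_("y",-q[4])
    p=B.apply([L1*np.sin(q[1]),-dA,H+L1*np.cos(q[1])])+F.apply([L2,-dW,0])+W.apply([Lt,0,0])
    return p,W*E_("x",s6*q[5])*C
qA=[1.57,.359,.012,0,-1.224,-.288]
E
python3 - <<'E'
from kin import *
s=bot.get_state(); I=R.identity()
RA=R.from_quat([.9900,-.1407,0,0])
tool0=R.from_quat([0.994,-0.106,0,0])
for s4,s6 in itertools.product((1,-1),(1,-1)):
    C=fk(qA,np.zeros(6),s4,s6,I)[1].inv()*RA
    e=(fk(s["q"],np.zeros(6),s4,s6,C)[1].inv()*R.from_quat(s["ee_rot"])).magnitude()
    e2=(fk([-.17,.36,-.4,0,-.81,1.53],np.zeros(6),s4,s6,C)[1].inv()*tool0).magnitude()
    print(s4,s6,np.degrees([e,e2]),C.as_matrix().round(2).tolist())
    if e<.05: S=(s4,s6,C)
D=[(qA,[192.25,647.02,225.9],1),(s["q"],s["ee_pos"],1),([-.15,.21,-.2,0,-1.16,1.5],[513.39,-270.89,225.05],.3),([-.17,.36,-.4,0,-.81,1.53],[509.25,-282.19,63.86],.3),([.97,.25,-.14,0,-1.18,.38],[483.78,370.52,225.81],.3)]
f=lambda k:np.concatenate([(fk(q,k,*S)[0]-p)*w for q,p,w in D])
r=least_squares(f,[250,600,500,40,150,200]); print(r.x,r.fun,np.linalg.svd(r.jac)[1])
np.save("k",r.x)
E
```

```text
1 1 [155.33 152.14] [[0.0, 0.0, 1.0], [-0.84, 0.54, -0.0], [-0.54, -0.84, 0.0]]
1 -1 [62.85  0.47] [[0.0, 0.0, 1.0], [-1.0, -0.01, 0.0], [0.01, -1.0, 0.0]]
-1 1 [142.19 152.14] [[0.0, 0.0, 1.0], [-0.84, 0.54, -0.0], [-0.54, -0.84, 0.0]]
-1 -1 [0.37 0.47] [[0.0, 0.0, 1.0], [-1.0, -0.01, 0.0], [0.01, -1.0, 0.0]]
[199.37 602.83 463.1    1.48 190.01 380.47] [-0.25  0.05 -0.09 -0.05 -0.09  0.08  0.75 -0.22 -0.35 -0.36  0.21  0.06
  0.24 -0.65  0.33] [2.7  2.1  1.27 0.52 0.16 0.09]
```

```bash
cat >> kin.py <<'E'
K=np.load("k.npy") if __import__("os").path.exists("k.npy") else None
C0=fk(qA,np.zeros(6),-1,-1,R.identity())[1].inv()*R.from_quat([.9900,-.1407,0,0])
LO=np.array([-3.07,-1.43,-1.02,-3.03,-3.05,-3.03]);HI=np.array([3.07,2.12,1.25,1.67,0,3.03])
def ik(p,rot,q0):
    def g(q):
        a,b=fk(q,K,-1,-1,C0); return np.r_[(a-p)/100,(b.inv()*rot).as_rotvec()]
    r=least_squares(g,np.clip(q0,LO+.01,HI-.01),bounds=(LO,HI)); return r.x,np.abs(r.fun).max()
E
python3 - <<'E'
from kin import *
s=bot.get_state(); print(s["q"])
for psi in (-90,-60,-30,30,50,70,90,110,130):
    t=tool(psi,65); p=np.array([610,-50,144.])+23*t.as_matrix()[:,2]
    best=min((ik(p,t,[-.1,.2,-.6,q4,-1.2,q6]) for q4 in(-2.5,-1.3,0,1.3) for q6 in (0,1.5,2.5)),key=lambda r:r[1])
    print(psi,best[0],round(best[1],4))
E
```

```text
[-0.13 -0.05 -0.85  0.55 -0.16  0.96]
-90 [ 0.61  0.65 -0.58  0.87 -1.35 -1.29] 0.0
-60 [ 0.48  0.47 -1.01  1.57 -1.13 -1.47] 0.0
-30 [-0.45  0.27 -1.02 -3.03 -0.75 -1.69] 0.1416
30 [-0.58  0.36 -0.46 -1.59 -0.94 -2.43] 0.0
50 [-0.54  0.46 -0.25 -1.32 -1.18 -2.51] 0.0
70 [-0.48  0.58 -0.04 -1.14 -1.42 -2.53] 0.0
90 [-0.4   0.69  0.17 -0.99 -1.67 -2.51] 0.0
110 [-0.3   0.8   0.37 -0.87 -1.9  -2.45] 0.0
130 [-0.18  0.89  0.54 -0.73 -2.1  -2.34] 0.0
```

```bash
python3 - <<'E'
from kin import *
s=bot.get_state()
def run(psi):
    q=s["q"];p=s["ee_pos"].copy();ps,pi=-12.3,36.
    mn=9;dq=0
    for tp,tps,tpi,n in (((557,-270,250),-12.3,8,8),((557,-200,260),psi,8,14),((610,-50,260),psi,8,8),((610,-50,260),psi,65,10),((610,-50,150),psi,65,5)):
        P0=p.copy();a0,b0=ps,pi
        for i in range(1,n+1):
            f=i/n; p=P0+(np.array(tp)-P0)*f; ps=a0+(tps-a0)*f; pi=b0+(tpi-b0)*f
            q2,e=ik(p,tool(ps,pi),q); dq=max(dq,np.abs(q2-q).max()); q=q2; mn=min(mn,np.r_[q-LO,HI-q].min())
            if e>.01: print("err",tp,i,e)
        print(psi,tp,q)
    print("margin",mn,"maxstep",dq)
for psi in(-80,-95,-110): run(psi)
E
```

```text
-80 (557, -270, 250) [-0.13  0.17 -0.2   0.01 -1.06  1.47]
-80 (557, -200, 260) [ 0.08  0.16 -0.24  0.15 -1.15  0.03]
-80 (610, -50, 260) [ 0.32  0.22 -0.17  0.15 -1.2  -0.21]
-80 (610, -50, 260) [ 0.67  0.43 -0.63  0.94 -1.41 -1.12]
-80 (610, -50, 150) [ 0.65  0.57 -0.7   0.99 -1.29 -1.3 ]
margin 0.3157155205275133 maxstep 0.3876871127774137
-95 (557, -270, 250) [-0.13  0.17 -0.2   0.01 -1.06  1.47]
-95 (557, -200, 260) [ 0.08  0.19 -0.21  0.15 -1.2  -0.23]
-95 (610, -50, 260) [ 0.32  0.24 -0.14  0.14 -1.25 -0.46]
-95 (610, -50, 260) [ 0.63  0.54 -0.39  0.75 -1.59 -1.11]
-95 (610, -50, 150) [ 0.63  0.67 -0.46  0.76 -1.44 -1.24]
margin 0.3653275843798195 maxstep 0.3876871127774137
-110 (557, -270, 250) [-0.13  0.17 -0.2   0.01 -1.06  1.47]
-110 (557, -200, 260) [ 0.07  0.21 -0.18  0.13 -1.24 -0.47]
-110 (610, -50, 260) [ 0.31  0.27 -0.1   0.11 -1.29 -0.7 ]
-110 (610, -50, 260) [ 0.57  0.65 -0.16  0.6  -1.77 -1.13]
-110 (610, -50, 150) [ 0.57  0.76 -0.22  0.59 -1.62 -1.23]
margin 0.3653275843798195 maxstep 0.3876871127774137
```

>>> carry_out:
  targets: [0, 0, 0, 0, -5, 0, 0, 0, 0, 0, 0, -6, 0, 0, 0, 0, 0, 0, -6, 0, 0, 0, 0, 0, 0, -6, 0, 0, 0, 0, 0, 0, -5, 0, 0, 0, 0, -0.03, 0, 0, 0, 0, 0, 0, 0, 0, 0, 0, 0, 0, 0, 0, 0, 0, 0, 0]

```text
time_s: 9.1
ee_pos: [554.6, -270.6, 261.4]
ee_rot: [0.989, -0.118, 0.082, 0.024]
contact_force: [0.5, 0.5, -1.7]
opening: 0.166
gripper_force: 58.9
```

```bash
python3 -c "
from h import *
s=bot.get_state(); r=R.from_quat(s['ee_rot']); print(r.as_matrix())
z=r.as_matrix()[:,2]; print('pitch',np.degrees(np.arcsin(np.hypot(*z[:2]))))
print(r.inv().apply([0,0,-83]))
go([557,-270,260],tool(-12.3,8))"
```

```text
[[ 0.96 -0.24  0.16]
 [-0.23 -0.97 -0.07]
 [ 0.17  0.03 -0.99]]
pitch 9.816746170043887
[-13.95  -2.4   81.78]
t 9.1 pos [ 554.61 -270.63  261.43] F [ 0.48  0.45 -1.7 ] M [ 0.21  0.57 -0.05] op 0.166 gf 58.85688006877899 q [-0.11  0.14 -0.24  0.06 -1.03  1.41]
shift [ 1.91 -1.22  1.75] (mm) rotvec [ 1.85 -1.66 -1.13]
```

>>> carry_out:
  targets: [0, 0, 0, -1.4, -0.2, 8.2, 0, 0, 0, 0, -1.4, -0.2, 8.2, 0, 0, 0, 0, -1.4, -0.2, 8.2, 0, 0, 0, 0, -1.4, -0.2, 8.2, 0, 0, 0, 0, -1.4, -0.2, 8.2, 0, 0, 0, 0, -1.4, -0.2, 8.2, 0, 0, 0, 0, -1.4, -0.2, 8.2, 0, 0, 0, 0, -1.4, -0.2, 8.2, 0]

```text
time_s: 9.9
ee_pos: [552.8, -270.8, 260.1]
ee_rot: [0.76, -0.644, 0.057, 0.067]
contact_force: [-0.0, -0.7, -1.1]
opening: 0.162
gripper_force: 58.9
```

>>> carry_out:
  targets: [0, 0, 0, -1.4, -0.2, 8.2, 0, 0, 0, 0, -1.4, -0.2, 8.2, 0, 0, 0, 0, 0, 0, 0, 0, 0, 0, 0, 0, 0, 0, 0]

```text
time_s: 10.3
ee_pos: [553.0, -271.5, 260.2]
ee_rot: [-0.662, 0.744, -0.048, -0.075]
contact_force: [-0.5, -0.3, -1.4]
opening: 0.163
gripper_force: 58.9
```

```bash
python3 -c "
from h import *
go([610,-50,270],tool(-95,10))"
```

```text
t 10.3 pos [ 553.02 -271.46  260.24] F [-0.53 -0.32 -1.41] M [ 0.57 -0.18  0.03] op 0.163 gf 58.87735068798065 q [-0.03  0.23 -0.18  0.18 -1.21 -0.15]
shift [-221.3   -30.24  -49.97] (mm) rotvec [ 1.85 -0.02 -1.46]
```

>>> carry_out:
  targets: [-0.037, -0.005, -0.008, 0, 0, 0, 0, -0.037, -0.005, -0.008, 0, 0, 0, 0, -0.037, -0.005, -0.008, 0, 0, 0, 0, -0.037, -0.005, -0.008, 0, 0, 0, 0, -0.037, -0.005, -0.008, 0, 0, 0, 0, -0.037, -0.005, -0.008, 1.8, 0, -1.5, 0, 0, 0, 0, 0, 0, 0, 0]

```text
time_s: 11.0
ee_pos: [611.5, -46.6, 268.4]
ee_rot: [-0.675, 0.733, -0.06, -0.064]
contact_force: [-0.7, -0.1, -2.0]
opening: 0.166
gripper_force: 58.8
```

>>> carry_out:
  targets: [0, 0, 0, 0, 5, 0, 0, 0, 0, 0, 0, 8, 0, 0, 0, 0, 0, 0, 8, 0, 0, 0, 0, 0, 0, 8, 0, 0, 0, 0, 0, 0, 8, 0, 0, 0, 0, 0, 0, 8, 0, 0, 0, 0, 0, 0, 8, 0, 0, 0, 0, 0, 0, 2, 0, 0]

```text
time_s: 11.8
ee_pos: [610.2, -50.0, 265.7]
ee_rot: [-0.569, 0.619, -0.363, -0.401]
contact_force: [0.2, 0.1, -2.3]
opening: 0.166
gripper_force: 58.8
```

>>> carry_out:
  targets: [0, 0, 0, 0, 0, 0, 0, 0, 0, 0, 0, 0, 0, 0]

```text
time_s: 12.0
ee_pos: [610.9, -50.7, 268.7]
ee_rot: [-0.569, 0.623, -0.362, -0.396]
contact_force: [0.4, 0.4, -1.8]
opening: 0.169
gripper_force: 58.8
```

```bash
python3 -c "
from h import *
go([610,-50,150],tool(-95,65))
o=[]
for n,c in (('side',(280,110)),('top',(290,110))):
  im=bot.get_image(n); np.save(n+'2',im); o.append(cv2.resize(im['img'][c[1]:c[1]+150,c[0]:c[0]+100],(400,600),interpolation=cv2.INTER_CUBIC))
cv2.imwrite('pics/b.png',np.clip(np.hstack(o)*1.7,0,255).astype(np.uint8)[:,:,::-1])"
```

```text
t 12.0 pos [610.92 -50.73 268.72] F [ 0.41  0.4  -1.78] M [ 3.26 -0.25 -0.02] op 0.169 gf 58.84602248668671 q [ 0.63  0.53 -0.38  0.75 -1.6  -1.09]
shift [-107.78    0.96   49.78] (mm) rotvec [ 0.23  0.1  -0.1 ]
```

View pics/b.png

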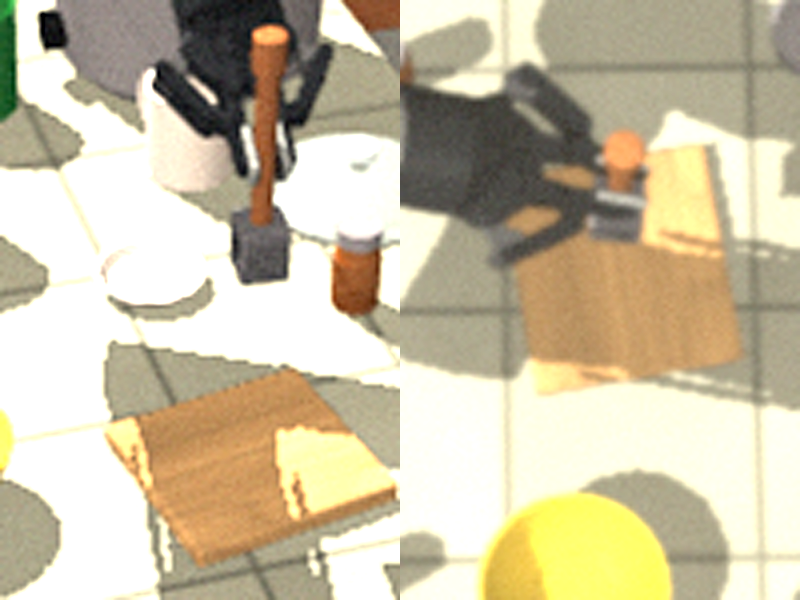

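The brush hangs nearly upright. In the side view its knob top is at (347.5,119.3) and the head/handle junction at (345.5,162.5). In the top view the knob top is at (346,147.5).

```bash
python3 - <<'E'
from h import *
from scipy.optimize import least_squares
s,t=[np.load(n+'2.npy',allow_pickle=True).item() for n in('side','top')]
r=least_squares(lambda p:np.r_[pix(s,p)[0]-[347.5,119.25],pix(t,p)[0]-[346,147.5]],[610,-50,300.]);K=r.x;print("knob",K,r.fun)
# tilt a,b: junction 146 below, from side u; flat-end
for a in(-6,-3,0,3,6):
    for nm,ax in(("x",[1,0]),("y",[0,1])):
        d=np.array([*(np.array(ax)*np.tan(np.radians(a))),1]);d/=np.linalg.norm(d)
        print(nm,a,"J side",pix(s,K-146*d)[0],"top",pix(t,K-146*d)[0],"end",pix(s,K-190*d)[0],pix(t,K-190*d)[0])
st=bot.get_state(); z=R.from_quat(st["ee_rot"]).as_matrix()[:,2]; print(st["ee_pos"]-23*z)
# head colour segmentation not needed
E
```

```text
knob [613.97 -30.67 370.79] [-0.41  0.1   0.08 -0.37]
x -6 J side [350.27 164.35] top [344.52 154.6 ] end [351.15 176.79] [344.11 156.54]
y -6 J side [343.32 162.33] top [338.81 160.33] end [342.29 174.13] [336.92 163.76]
x -3 J side [347.7  164.97] top [344.55 157.47] end [347.87 177.6 ] [344.16 160.16]
y -3 J side [344.21 163.96] top [341.7  160.34] end [343.42 176.26] [340.56 163.78]
x 0 J side [345.12 165.48] top [344.6  160.32] end [344.58 178.27] [344.21 163.75]
y 0 J side [345.12 165.48] top [344.6  160.32] end [344.58 178.27] [344.21 163.75]
x 3 J side [342.54 165.88] top [344.64 163.14] end [341.28 178.79] [344.27 167.31]
y 3 J side [346.04 166.9 ] top [347.5  160.27] end [345.75 180.15] [347.87 163.69]
x 6 J side [339.97 166.15] top [344.69 165.93] end [337.99 179.16] [344.33 170.84]
y 6 J side [346.97 168.21] top [350.4  160.18] end [346.94 181.89] [351.52 163.58]
[612.85 -30.2  279.4 ]
```

The true grasp point is 23 mm behind the reported TCP along the tool, and the brush's flat end is at about z = 182. I'll lower it toward the board.

>>> carry_out:
  targets: [-0.027, 0, 0.0126, 0, 0, 0, 0, -0.036, 0, 0.0168, 0, 0, 0, 0, -0.036, 0, 0.0168, 0, 0, 0, 0, -0.0227, 0, 0.0106, 0, 0, 0, 0, -0.009, 0, 0.0042, 0, 0, 0, 0, -0.0045, 0, 0.0021, 0, 0, 0, 0, 0, 0, 0, 0, 0, 0, 0, 0, 0, 0, 0, 0, 0, 0]

```text
time_s: 12.9
ee_pos: [611.4, -50.6, 120.6]
ee_rot: [-0.568, 0.623, -0.363, -0.396]
contact_force: [-0.7, 0.5, -1.5]
opening: 0.164
gripper_force: 58.9
```

>>> carry_out:
  targets: [-0.0018, 0, 0.0008, 0, 0, 0, 0, -0.0018, 0, 0.0008, 0, 0, 0, 0, 0, 0, 0, 0, 0, 0, 0]

```text
time_s: 13.2
ee_pos: [610.8, -50.8, 115.4]
ee_rot: [-0.568, 0.623, -0.363, -0.397]
contact_force: [-0.0, 0.4, -1.0]
opening: 0.17
gripper_force: 58.9
```

>>> carry_out:
  targets: [-0.0018, 0, 0.0008, 0, 0, 0, 0, -0.0018, 0, 0.0008, 0, 0, 0, 0, -0.0018, 0, 0.0008, 0, 0, 0, 0, 0, 0, 0, 0, 0, 0, 0]

```text
time_s: 13.6
ee_pos: [610.7, -50.8, 109.0]
ee_rot: [-0.568, 0.623, -0.363, -0.398]
contact_force: [-1.0, -0.6, -1.4]
opening: 0.167
gripper_force: 58.9
```

>>> carry_out:
  targets: [-0.0009, 0, 0.0004, 0, 0, 0, 0, -0.0009, 0, 0.0004, 0, 0, 0, 0, 0, 0, 0, 0, 0, 0, 0]

```text
time_s: 13.9
ee_pos: [610.8, -50.7, 107.3]
ee_rot: [-0.568, 0.623, -0.363, -0.398]
contact_force: [0.3, 0.3, -1.8]
opening: 0.166
gripper_force: 58.9
```

>>> carry_out:
  targets: [-0.0009, 0, 0.0004, 0, 0, 0, 0, 0, 0, 0, 0, 0, 0, 0]

```text
time_s: 14.1
ee_pos: [610.8, -50.7, 106.4]
ee_rot: [-0.568, 0.623, -0.363, -0.397]
contact_force: [0.3, 0.3, -1.1]
opening: 0.165
gripper_force: 58.9
```

>>> carry_out:
  targets: [-0.0009, 0, 0.0004, 0, 0, 0, 0, 0, 0, 0, 0, 0, 0, 0]

```text
time_s: 14.3
ee_pos: [610.8, -50.7, 105.4]
ee_rot: [-0.568, 0.623, -0.363, -0.397]
contact_force: [-0.7, 0.3, -1.7]
opening: 0.162
gripper_force: 58.9
```

>>> carry_out:
  targets: [-0.0009, 0, 0.0004, 0, 0, 0, 0, 0, 0, 0, 0, 0, 0, 0]

```text
time_s: 14.5
ee_pos: [610.8, -50.7, 104.4]
ee_rot: [-0.568, 0.623, -0.363, -0.398]
contact_force: [-0.9, 0.1, -1.8]
opening: 0.166
gripper_force: 58.9
```

>>> carry_out:
  targets: [-0.0009, 0, 0.0004, 0, 0, 0, 0, 0, 0, 0, 0, 0, 0, 0]

```text
time_s: 14.7
ee_pos: [610.8, -50.7, 103.9]
ee_rot: [-0.568, 0.623, -0.363, -0.398]
contact_force: [-0.2, 0.1, 2.3]
opening: 0.165
gripper_force: 58.9
```

>>> carry_out:
  targets: [-0.0005, 0, 0.0002, 0, 0, 0, 0, 0, 0, 0, 0, 0, 0, 0]

```text
time_s: 14.9
ee_pos: [610.8, -50.7, 103.8]
ee_rot: [-0.568, 0.622, -0.363, -0.398]
contact_force: [-1.7, 0.8, 5.5]
opening: 0.164
gripper_force: 59.0
```

```bash
python3 -c "
from h import *
go([610,-50,150],tool(-95,65))"
```

```text
t 14.9 pos [610.8  -50.74 103.83] F [-1.74  0.85  5.55] M [ 1.26  0.1  -0.4 ] op 0.164 gf 58.99213671684265 q [ 0.62  0.73 -0.48  0.77 -1.39 -1.29]
shift [ 41.63   0.84 -19.98] (mm) rotvec [ 0.21 -0.19 -0.13]
```

Seated with about 7 N on the board. I'll open the fingers and back straight out.

>>> carry_out:
  targets: [0, 0, 0, 0, 0, 0, 0.25, 0, 0, 0, 0, 0, 0, 0.35, 0, 0, 0, 0, 0, 0, 0.5, 0, 0, 0, 0, 0, 0, 0.8, 0, 0, 0, 0, 0, 0, 1, 0, 0, 0, 0, 0, 0, 1, 0, 0, 0, 0, 0, 0, 1, 0, 0, 0, 0, 0, 0, 1]
  grip_force: 20

```text
time_s: 15.7
ee_pos: [610.8, -50.6, 102.9]
ee_rot: [-0.568, 0.623, -0.363, -0.397]
contact_force: [0.5, 0.3, -0.8]
opening: 0.999
gripper_force: 0.0
```

>>> carry_out:
  targets: [0, 0, -0.01, 0, 0, 0, 1, 0, 0, -0.02, 0, 0, 0, 1, 0, 0, -0.03, 0, 0, 0, 1, 0, 0, -0.03, 0, 0, 0, 1, 0, 0, -0.02, 0, 0, 0, 1, 0, 0, 0, 0, 0, 0, 1, 0, 0, 0, 0, 0, 0, 1]

```text
time_s: 16.4
ee_pos: [619.9, 49.6, 149.3]
ee_rot: [-0.568, 0.623, -0.363, -0.397]
contact_force: [-0.6, -0.7, -0.4]
opening: 1.003
gripper_force: 0.0
```

```bash
python3 -c "
from h import *
go([615,-31,300],tool(-95,0))
s=bot.get_image('side');t=bot.get_image('top');np.save('side3',s);np.save('top3',t)
# orange handle blob: knob top location in top & side
for n,im in(('side',s),('top',t)):
  c=im['img'].astype(int); 
  p=pix(im,[[613,-30,208],[613,-30,190],[613,-30,100],[613,-30,62]])
  print(n,p)
  u0,v0=(p.mean(0)).astype(int)
  hsv=cv2.cvtColor(im['img'],cv2.COLOR_RGB2HSV)
  for v in range(int(p[0,1])-6,int(p[3,1])+4,2):
    print(v,[tuple(hsv[v,u]) for u in ()], ' '.join('%3d,%3d'%(hsv[v,u,1],hsv[v,u,2]) for u in range(u0-10,u0+11,1)))
" | cut -c1-230
```

```text
t 16.4 pos [619.87  49.59 149.26] F [-0.56 -0.7  -0.4 ] M [ 2.91 -0.22  0.02] op 1.003 gf 0.0 q [ 0.74  0.74 -0.29  0.66 -1.56 -1.22]
shift [170.71  -2.51   9.68] (mm) rotvec [  0.09 -65.08  -0.19]
side [[344.51 170.35]
 [344.29 175.56]
 [343.24 200.47]
 [342.82 210.44]]
164 []  60,119  50, 96  59,100  61,100  57, 99  50,103  54,100  54,100  56,105  54,100  50,103  58, 97  50,102  48,102  44, 98  40, 96  36, 57  40, 32  18, 70  26,165  21,206
166 []  48,200  51,199  48,202  54,176  54,141  54,114  53,121  54,122  53, 91  55, 98  50, 97  54,123  55,140  51,146  55,145  53,144  52,158  45,157  37,130  22,148  19,171
168 []  47,195  48,196  52,195  45,193  52,195  46,195  48,198  45,197  57,196  71,201  89,198 100,194 103,189  89,190  69,192  58,195  47,200  50,194  53,199  49,201  48,177
170 []  51,200  48,197  47,197  49,197  49,194  49,194  50,198  64,199 124,200 175,192 168,191 171,188 166,193 170,183 170,175 147,165  74,162  47,174  52,168  51,165  51,166
172 []  49,196  49,197  50,190  49,188  50,183  48,180  52,175  78,151 157,143 163,164 169,173 163,183 168,165 168,159 177,130 1
[... 4669 characters left out ...]

168 [] 123,110 120,117 122,113 105,112  59,116  29,115  29,114  59,116 108,111 137,112 152,106 150, 97 122, 92  86, 83  60, 77  53, 82  83, 92 118,102 120,108 123,114 123,114
170 [] 119,114 120,113 129,109 100,102  54,103  26,109  28,109  67,111 115,113 138,109 149,101 140, 89 114, 85  61, 75  38, 74  41, 75  91, 90 119,103 118,110 127,114 124,113
172 [] 121,110 129,111 124,107 112,100  64, 91  23,101  30,111  71,112 120,115 144,108 134, 99 129, 89 104, 83  65, 79  36, 77  50, 86  92,100 114,112 120,113 129,113 122,113
174 [] 119,109 115,113 125,108  96,101  42,103  24,108  21,109  44,109  75,109 109,105 109, 98  91, 92  46, 95  23, 98  24,107  44,104  84,109 116,112 124,109 122,115 126,113
```

The brush stands upright at about (613,-30): knob at side px (344.4,170.5), handle base at (343.1,210). I'll measure the saucer and pot more precisely and move up for the regrasp.

>>> carry_out:
  targets: [0.036, 0, -0.017, 0, 0, 0, 1, 0.04, 0, -0.018, 0, 0, 0, 1, 0.04, 0, -0.018, 0, 0, 0, 1, 0.036, 0, -0.017, 0, 0, 0, 1, 0, 0, 0, 0, -8, 0, 1, 0, 0, 0, 0, -8, 0, 1, 0, 0, 0, 0, -8, 0, 1, 0, 0, 0, 0, -8, 0, 1]

```text
time_s: 17.3
ee_pos: [619.7, 48.1, 316.8]
ee_rot: [-0.647, 0.709, -0.191, -0.208]
contact_force: [0.7, -0.8, 0.7]
opening: 0.998
gripper_force: 0.0
```

>>> carry_out:
  targets: [0, 0, 0, 0, -8, 0, 1, 0, 0, 0, 0, -8, 0, 1, 0, 0, 0, 0, -8, 0, 1, 0, 0, 0, 0, -8, 0, 1, 0, 0, 0, 0, 0, 0, 1, 0, 0, 0, 0, 0, 0, 1]

```text
time_s: 17.9
ee_pos: [619.4, 46.2, 316.9]
ee_rot: [-0.673, 0.74, -0.007, -0.007]
contact_force: [0.6, 0.4, -0.8]
opening: 1.0
gripper_force: 0.0
```

```bash
python3 - <<'E'
from kin import *
go([613,-30,300],tool(-95,0))
s,t=[np.load(n+'.npy',allow_pickle=True).item() for n in('side','top')]
for n,im,box in(("side",s,(295,160,345,200)),("top",t,(235,155,290,205))):
    u0,v0,u1,v1=box; h=cv2.cvtColor(im["img"],cv2.COLOR_RGB2HSV)[v0:v1,u0:u1]
    m=((h[...,1]<35)&(h[...,2]>120)).astype(np.uint8); k=cv2.connectedComponentsWithStats(m); i=1+k[2][1:,4].argmax(); c=cv2.convexHull(np.argwhere(k[1]==i)[:,::-1].astype(np.float32)); e=cv2.fitEllipse(c); x=np.array(e[0])+[u0,v0]
    print(n,k[2][i],x,e[1],"rim centre",ray(im,*x,14))
for n,im,bx in(("side",s,(259.6,141.2)),("top",t,(209.4,230.8))):
    a=np.linspace(0,2*np.pi,12,endpoint=False); P=np.c_[441+48*np.cos(a),351+48*np.sin(a),a*0+110]; q=pix(im,P); print(n,"pot rim pred u",q[:,0].min(),q[:,0].max(),"v",q[:,1].min(),q[:,1].max())
q=bot.get_state()["q"]
for nm,p,y in (("board",(613,-30,171),-95),("pot hi",(441,352,280),-95),("pot",(441,352,160),-95),("saucer",(610,217,170),-95),("pot-60",(441,352,160),-60)):
    q,e=ik(p,tool(y,0),q); print(nm,q,round(e,4))
E
```

```text
t 17.9 pos [619.42  46.2  316.91] F [ 0.6   0.35 -0.83] M [ 0.05 -0.05  0.03] op 1.0 gf 0.0 q [ 0.4   0.23  0.03  0.02 -1.38 -0.5 ]
shift [76.11 -0.83 18.43] (mm) rotvec [-0.02 -1.15 -0.44]
side [ 13  11  23  14 206] [319.35 177.78] (12.798954010009766, 23.22234344482422) rim centre [615.74 214.97  14.  ]
top [ 26   8  16  17 108] [268.58 171.2 ] (11.28933334350586, 21.289880752563477) rim centre [628.59 197.11  14.  ]
side pot rim pred u 245.147392519096 272.6348958693136 v 134.50054422090895 148.89961837749829
top pot rim pred u 192.73285556027338 226.46771409751506 v 213.6324448739516 247.55598081159945
board [ 0.27  0.3  -0.21 -0.   -1.07 -0.36] 0.0
pot hi [ 1.02  0.15 -0.15 -0.   -1.27 -1.11] 0.0
pot [ 1.02  0.23 -0.33 -0.   -1.01 -1.11] 0.0
saucer [ 0.64  0.35 -0.13 -0.   -1.09 -0.74] 0.0
pot-60 [ 1.02  0.23 -0.33 -0.   -1.01 -0.5 ] 0.0
```

```bash
python3 - <<'E'
from h import *
s,t=[np.load(n+'.npy',allow_pickle=True).item() for n in('side','top')]
a=np.linspace(0,2*np.pi,60)
for c in((609,218.5),(611,217),(613,216)):
    for im in(t,s):
        q=pix(im,np.c_[c[0]+48*np.cos(a),c[1]+48*np.sin(a),a*0+14]); q2=pix(im,np.c_[c[0]+36*np.cos(a),c[1]+36*np.sin(a),a*0+1]); q3=np.r_[q,q2]
        print(c,q[:,0].min(),q[:,0].max(),q3[:,1].min(),q3[:,1].max())
h=cv2.cvtColor(s["img"],cv2.COLOR_RGB2HSV)
for v in(176,178): print([tuple(int(k) for k in h[v,u,1:]) for u in list(range(299,309))+list(range(328,338))])
for u in(318,): print([(v,*[int(k) for k in h[v,u,1:]]) for v in range(165,192)])
h=cv2.cvtColor(t["img"],cv2.COLOR_RGB2HSV)
print([(u,*[int(k) for k in h[178,u,1:]]) for u in list(range(241,251))+list(range(272,284))])
print([(v,*[int(k) for k in h[v,262,1:]]) for v in list(range(158,168))+list(range(186,198))])
E
```

```text
(609, 218.5) 245.95900415352418 277.1961758615765 162.21531473228504 193.05178694606906
(609, 218.5) 303.1272715240835 331.2114046014188 169.5427086493899 186.8706818518291
(611, 217) 246.45578313692513 277.68830839988635 161.57249282987607 192.39764948786527
(611, 217) 303.81028816153645 331.9057844281585 169.6812230715882 187.02076103164958
(613, 216) 246.7899259446868 278.0173339185628 160.9319704974572 191.74560293069078
(613, 216) 304.4535818758094 332.5543693407643 169.74172987773824 187.08644318131755
[(53, 189), (51, 194), (51, 190), (52, 191), (48, 213), (46, 196), (55, 140), (49, 145), (53, 143), (43, 182), (24, 243), (25, 244), (31, 239), (43, 217), (48, 185), (51, 190), (54, 190), (51, 191), (49, 192), (48, 190)]
[(53, 191), (50, 189), (48, 182), (50, 179), (47, 202), (47, 186), (53, 131), (46, 138), (46, 215), (29, 245), (17, 242), (15, 244), (29, 236), (48, 192), (53, 178), (50, 195), (47, 195), (50, 192), (50, 189), (52, 188)]
[(165, 54, 180), (166, 50, 184), (167, 49, 183), (168, 51, 184), (169, 44, 202), (170, 38, 226), (171, 49, 199), (172, 48, 202), (173, 45, 222),
[... 289 characters left out ...]
1, 48, 150), (242, 51, 150), (243, 48, 149), (244, 46, 154), (245, 40, 159), (246, 41, 156), (247, 44, 140), (248, 45, 135), (249, 42, 145), (250, 38, 173), (272, 39, 198), (273, 40, 196), (274, 40, 200), (275, 34, 189), (276, 31, 162), (277, 38, 115), (278, 43, 95), (279, 46, 106), (280, 45, 129), (281, 48, 153), (282, 50, 159), (283, 49, 152)]
[(158, 49, 152), (159, 49, 157), (160, 47, 153), (161, 48, 155), (162, 42, 162), (163, 33, 188), (164, 34, 194), (165, 33, 195), (166, 32, 197), (167, 34, 196), (186, 41, 199), (187, 42, 199), (188, 41, 194), (189, 42, 182), (190, 45, 148), (191, 46, 143), (192, 44, 163), (193, 45, 166), (194, 45, 159), (195, 50, 158), (196, 45, 154), (197, 47, 158)]
```

>>> carry_out:
  targets: [0.038, 0, 0, 0, -1.1, 0, 1, 0.038, -0.001, 0.008, 0, 0, 0, 1, 0, 0, 0, 0, 0, 0, 1, 0, 0, 0, 0, 0, 0, 1]

```text
time_s: 18.3
ee_pos: [613.4, -27.8, 308.0]
ee_rot: [-0.674, 0.739, 0.0, -0.002]
contact_force: [0.0, 0.2, -0.3]
opening: 1.001
gripper_force: 0.0
```

```bash
python3 -c "
from h import *
go([613,-30,173],tool(-95,0))"
```

```text
t 18.3 pos [613.36 -27.83 308.05] F [ 0.01  0.2  -0.32] M [ 0.04 -0.06  0.03] op 1.001 gf 0.0 q [ 0.27  0.22  0.    0.   -1.36 -0.37]
shift [  1.91  -0.16 135.05] (mm) rotvec [ 0.13 -0.12 -0.29]
```

Saucer centre (609.5,218), pot (442,351). I'll descend on the knob.

>>> carry_out:
  targets: [0.002, 0, 0.035, 0, 0, 0, 1, 0, 0, 0.04, 0, 0, 0, 1, 0, 0, 0.03, 0, 0, 0, 1, 0, 0, 0.02, 0, 0, 0, 1, 0, 0, 0.01, 0, 0, 0, 1, 0, 0, 0, 0, 0, 0, 1, 0, 0, 0, 0, 0, 0, 1]

```text
time_s: 19.0
ee_pos: [614.4, -28.9, 175.2]
ee_rot: [-0.674, 0.738, -0.001, 0.0]
contact_force: [-0.2, -0.3, 0.8]
opening: 1.002
gripper_force: 0.0
```

>>> carry_out:
  targets: [0, 0, 0, 0, 0, 0, 0.6, 0, 0, 0, 0, 0, 0, 0.5, 0, 0, 0, 0, 0, 0, 0.4, 0, 0, 0, 0, 0, 0, 0.35, 0, 0, 0, 0, 0, 0, 0.3, 0, 0, 0, 0, 0, 0, 0.25, 0, 0, 0, 0, 0, 0, 0.2, 0, 0, 0, 0, 0, 0, 0]

```text
time_s: 19.8
ee_pos: [613.8, -29.5, 174.6]
ee_rot: [-0.674, 0.739, -0.0, 0.0]
contact_force: [-1.3, 0.5, 3.4]
opening: 0.274
gripper_force: 19.7
```

>>> carry_out:
  targets: [0, 0, 0, 0, 0, 0, 0, 0, 0, 0, 0, 0, 0, 0, 0, 0, 0, 0, 0, 0, 0]
  grip_force: 50

```text
time_s: 20.1
ee_pos: [613.8, -29.5, 174.7]
ee_rot: [-0.674, 0.739, -0.0, 0.0]
contact_force: [-1.5, 0.6, 5.4]
opening: 0.266
gripper_force: 48.8
```

>>> carry_out:
  targets: [0, 0, -0.005, 0, 0, 0, 0, 0, 0, -0.015, 0, 0, 0, 0, 0, 0, -0.03, 0, 0, 0, 0, 0, 0, -0.03, 0, 0, 0, 0, 0, 0, -0.03, 0, 0, 0, 0, 0, 0, -0.02, 0, 0, 0, 0, 0, 0, 0, 0, 0, 0, 0]

```text
time_s: 20.8
ee_pos: [615.1, -29.4, 307.6]
ee_rot: [-0.674, 0.739, -0.002, 0.002]
contact_force: [-0.2, 0.5, -1.3]
opening: 0.266
gripper_force: 49.3
```

```bash
python3 -c "
from h import *
go([442,351,305],tool(-95,0))"
```

```text
t 20.8 pos [615.13 -29.35 307.61] F [-0.16  0.54 -1.29] M [ 0.01 -0.07  0.03] op 0.266 gf 49.27349925041199 q [ 0.27  0.22  0.    0.   -1.35 -0.36]
shift [-362.98  207.1     1.85] (mm) rotvec [-0.31  0.06 -0.23]
```

>>> carry_out:
  targets: [-0.015, 0.0086, 0, 0, 0, 0, 0, -0.03, 0.0172, 0, 0, 0, 0, 0, -0.03, 0.0172, 0, 0, 0, 0, 0, -0.03, 0.0172, 0, 0, 0, 0, 0, -0.03, 0.0172, 0, 0, 0, 0, 0, -0.03, 0.0172, 0, 0, 0, 0, 0, -0.03, 0.0172, 0, 0, 0, 0, 0, -0.03, 0.0172, 0, 0, 0, 0, 0]

```text
time_s: 21.6
ee_pos: [504.0, 207.8, 302.7]
ee_rot: [-0.674, 0.739, 0.0, -0.001]
contact_force: [0.5, 0.0, -1.3]
opening: 0.262
gripper_force: 49.2
```

>>> carry_out:
  targets: [-0.03, 0.0172, 0, 0, 0, 0, 0, -0.03, 0.0172, 0, 0, 0, 0, 0, -0.03, 0.0172, 0, 0, 0, 0, 0, -0.03, 0.0172, 0, 0, 0, 0, 0, -0.018, 0.01, 0, 0, 0, 0, 0, 0, 0, 0, 0, 0, 0, 0, 0, 0, 0, 0, 0, 0, 0, 0, 0, 0, 0, 0, 0, 0]

```text
time_s: 22.4
ee_pos: [439.7, 350.4, 303.5]
ee_rot: [-0.674, 0.739, -0.0, -0.001]
contact_force: [-0.4, 0.3, -1.4]
opening: 0.264
gripper_force: 49.3
```

```bash
python3 -c "
from h import *
go([442,351,167],tool(-95,0))
for n in('side','top'):
  im=bot.get_image(n); np.save(n+'4',im)
  print(n,'flat/knob pred',pix(im,[[442,351,150],[442,351,172],[442,351,194],[442,351,313]]))
  h=cv2.cvtColor(im['img'],cv2.COLOR_RGB2HSV)
  u0=int(pix(im,[442,351,172])[0,0])
  r=range(84,136,3) if n=='side' else ()
  for v in r: print(v,u0-14,' '.join('%3d,%3d'%(h[v,u,1],h[v,u,2]) for u in range(u0-14,u0+15)))
"
```

```text
t 22.4 pos [439.69 350.4  303.5 ] F [-0.38  0.3  -1.38] M [-0.1   0.03 -0.01] op 0.264 gf 49.257659912109375 q [ 1.02  0.13 -0.11  0.   -1.33 -1.11]
shift [ -0.97  -2.32 136.5 ] (mm) rotvec [ 0.03 -0.07 -0.26]
side flat/knob pred [[258.45 131.35]
 [257.99 125.64]
 [257.53 119.83]
 [254.89  86.77]]
84 243 139, 88 132, 89 139, 92 142, 72  53, 29  39, 26  15, 70   3, 74 128, 68 169,101 173, 96 176, 84 168, 76 172, 74 173, 65 133, 48  11, 67  16, 63  44, 23 104, 44 139, 81 145, 93 141, 94 131, 99 132, 93 154, 83 148, 88 144, 92 137, 95
87 243 136, 88 139, 88 137, 95 142, 97 131, 78 120, 51  37, 69  13, 79  81, 69 171, 88 177, 95 159, 93 153, 80 170, 72 176, 61 136, 45  13, 61  47, 87 114, 94 151, 88 140, 89 142, 88 140, 91 146, 89 136, 90 150, 85 144, 87 140, 89 139, 92
90 243 143, 84 143, 89 142, 90 139, 92 133, 92 138, 94 144, 94 146, 89 155, 89 139, 90 181, 83 170, 84 160, 83 167, 67 152, 69 138, 83 139, 88 143, 89 130, 96 149, 87 130, 90 142, 90 139, 92 140, 95 137, 93 144, 90 135, 87 132, 87 141, 92
93 243 133, 88 149, 87 136, 88 130, 94 136, 90 137, 91 137, 91 145, 86 132, 85 153, 
[... 2900 characters left out ...]
, 53  34, 45  15, 33  11, 48  34, 38  27, 47  10, 51  10, 51  25, 51 188, 57 169, 74 181, 72 181, 72 175, 73 161, 73 159, 74 192, 65
132 243 203, 79 203, 83 209, 78 198, 76 202, 77 198, 72 214, 68 203, 69 223, 63 162, 60  47, 60  10, 51  15, 51  25, 51  11, 46  16, 47  23, 34  12, 44   7, 38  27, 48  56, 55 141, 67 198, 71 172, 74 185, 69 180, 71 164, 73 166, 69 170, 69
135 243 203, 84 201, 80 196, 78 201, 76 201, 75 201, 76 221, 68 146, 77  86, 77  39, 86  22, 81  16, 62  12, 62  22, 70  23, 67  20, 63  30, 67  20, 78  38, 88  29, 79  22, 83  30, 92  30,110  25,110  38,102  53,101  66, 96 156, 75 175, 70
top flat/knob pred [[206.08 229.07]
 [204.05 228.44]
 [201.97 227.8 ]
 [189.38 223.91]]
```

Head at side u≈257.6, which matches a vertical brush over the pot centre. I'll dip it to about 5 mm above the floor.

>>> carry_out:
  targets: [-0.001, -0.0023, 0.01, 0, 0, 0, 0, 0, 0, 0.02, 0, 0, 0, 0, 0, 0, 0.025, 0, 0, 0, 0, 0, 0, 0.025, 0, 0, 0, 0, 0, 0, 0.02, 0, 0, 0, 0, 0, 0, 0.015, 0, 0, 0, 0, 0, 0, 0.01, 0, 0, 0, 0, 0, 0, 0, 0, 0, 0, 0]

```text
time_s: 23.3
ee_pos: [442.0, 350.7, 177.5]
ee_rot: [-0.674, 0.739, -0.0, -0.001]
contact_force: [0.5, 0.1, -0.4]
opening: 0.262
gripper_force: 49.2
```

>>> carry_out:
  targets: [0, 0, 0.005, 0, 0, 0, 0, 0, 0, 0.004, 0, 0, 0, 0, 0, 0, 0, 0, 0, 0, 0, 0, 0, 0, 0, 0, 0, 0]

```text
time_s: 23.7
ee_pos: [442.5, 351.9, 170.6]
ee_rot: [-0.674, 0.739, -0.0, 0.0]
contact_force: [-0.4, 0.6, -1.6]
opening: 0.266
gripper_force: 49.2
```

>>> carry_out:
  targets: [0, 0, 0.0025, 0, 0, 0, 0, 0, 0, 0.002, 0, 0, 0, 0, 0, 0, 0, 0, 0, 0, 0, 0, 0, 0, 0, 0, 0, 0, 0, 0, 0, 0, 0, 0, 0]

```text
time_s: 24.2
ee_pos: [442.4, 351.8, 165.8]
ee_rot: [-0.674, 0.739, -0.0, 0.0]
contact_force: [0.1, 0.2, -1.4]
opening: 0.267
gripper_force: 49.2
```

>>> carry_out:
  targets: [0, 0, -0.01, 0, 0, 0, 0, 0, 0, -0.02, 0, 0, 0, 0, 0, 0, -0.025, 0, 0, 0, 0, 0, 0, -0.025, 0, 0, 0, 0, 0, 0, -0.025, 0, 0, 0, 0, 0, 0, -0.025, 0, 0, 0, 0, 0, 0, -0.01, 0, 0, 0, 0, 0, 0, 0, 0, 0, 0, 0]

```text
time_s: 25.0
ee_pos: [442.7, 352.3, 307.5]
ee_rot: [-0.674, 0.739, 0.0, 0.002]
contact_force: [-0.7, 1.0, -2.0]
opening: 0.267
gripper_force: 49.3
```

```bash
python3 -c "
from h import *
go([609.5,218,300],tool(-95,0))"
```

```text
t 25.0 pos [442.74 352.28 307.5 ] F [-0.73  1.04 -2.03] M [ 0.01  0.03 -0.08] op 0.267 gf 49.33427631855011 q [ 1.02  0.13 -0.1   0.   -1.33 -1.11]
shift [ 118.52 -178.31    7.52] (mm) rotvec [-0.11  0.15 -0.24]
```

>>> carry_out:
  targets: [0.0085, -0.0123, 0, 0, 0, 0, 0, 0.02, -0.03, 0, 0, 0, 0, 0, 0.02, -0.03, 0, 0, 0, 0, 0, 0.02, -0.03, 0, 0, 0, 0, 0, 0.02, -0.03, 0, 0, 0, 0, 0, 0.02, -0.03, 0, 0, 0, 0, 0, 0.01, -0.016, 0, 0, 0, 0, 0, 0, 0, 0, 0, 0, 0, 0]

```text
time_s: 25.8
ee_pos: [610.4, 215.1, 303.3]
ee_rot: [-0.673, 0.74, 0.0, -0.002]
contact_force: [-0.6, 1.2, -2.2]
opening: 0.265
gripper_force: 49.4
```

>>> carry_out:
  targets: [0, 0, 0.03, 0, 0, 0, 0, 0, 0, 0.03, 0, 0, 0, 0, 0, 0, 0.03, 0, 0, 0, 0, 0, 0, 0.02, 0, 0, 0, 0, 0, 0, 0, 0, 0, 0, 0, 0, 0, 0, 0, 0, 0, 0]

```text
time_s: 26.4
ee_pos: [608.9, 217.6, 195.8]
ee_rot: [-0.674, 0.738, -0.0, -0.0]
contact_force: [1.0, -0.3, -1.2]
opening: 0.259
gripper_force: 49.4
```

```bash
python3 -c "
from h import *
go([609.5,218,162],tool(-95,0))
s=bot.get_image('side');t=bot.get_image('top')
p=bot.get_state()['ee_pos']; p[2]-=156.7; print(p,pix(s,p),pix(s,p+[0,0,22]),pix(s,p+[0,0,44]))
o=[cv2.resize(im['img'][c[1]:c[1]+75,c[0]:c[0]+50],(400,600),interpolation=cv2.INTER_CUBIC) for im,c in((s,(293,125)),(t,(235,140)))]
cv2.imwrite('pics/s.png',np.clip(np.hstack(o)*1.4,0,255).astype(np.uint8)[:,:,::-1])"
```

```text
t 26.4 pos [608.92 217.63 195.84] F [ 1.   -0.25 -1.24] M [-0.02 -0.02  0.01] op 0.259 gf 49.36165809631348 q [ 0.64  0.33 -0.1   0.   -1.14 -0.74]
shift [-0.45 -0.55 33.84] (mm) rotvec [ 0.01 -0.06 -0.2 ]
[609.71 218.05  40.6 ] [[317.42 171.19]] [[317.43 165.8 ]] [[317.44 160.34]]
```

View pics/s.png

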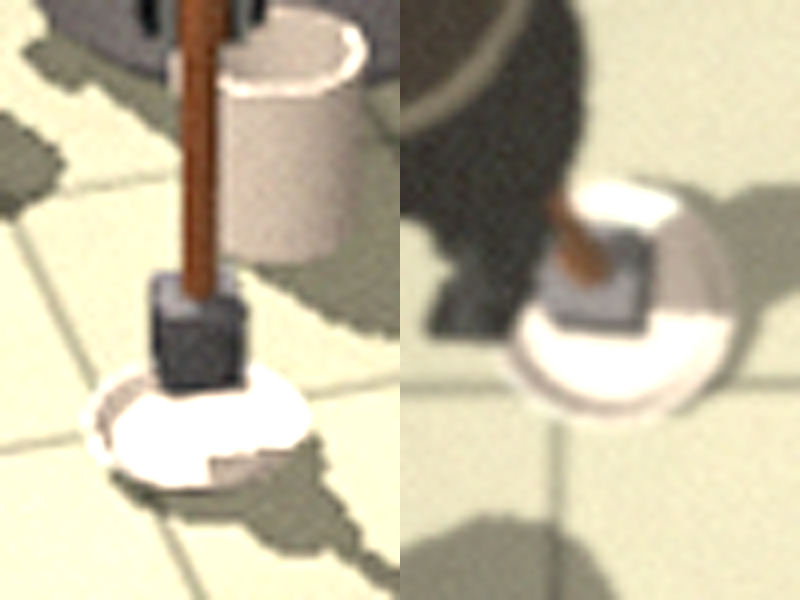

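The last picture shows the head centred over the saucer (side u≈317.7 against saucer centre 317.5). I'll lower it gently.

>>> carry_out:
  targets: [0, 0, 0.01, 0, 0, 0, 0, 0, 0, 0.01, 0, 0, 0, 0, 0, 0, 0.006, 0, 0, 0, 0, 0, 0, 0.003, 0, 0, 0, 0, 0, 0, 0, 0, 0, 0, 0, 0, 0, 0, 0, 0, 0, 0]

```text
time_s: 27.1
ee_pos: [609.3, 217.5, 166.9]
ee_rot: [-0.674, 0.739, -0.0, 0.0]
contact_force: [-0.1, -0.6, -1.3]
opening: 0.261
gripper_force: 49.5
```

>>> carry_out:
  targets: [0, 0, 0.001, 0, 0, 0, 0, 0, 0, 0.001, 0, 0, 0, 0, 0, 0, 0, 0, 0, 0, 0]

```text
time_s: 27.4
ee_pos: [609.1, 217.5, 164.8]
ee_rot: [-0.674, 0.739, -0.0, 0.0]
contact_force: [-0.1, 0.3, -2.2]
opening: 0.262
gripper_force: 49.5
```

>>> carry_out:
  targets: [0, 0, 0.001, 0, 0, 0, 0, 0, 0, 0, 0, 0, 0, 0]

```text
time_s: 27.6
ee_pos: [609.0, 217.5, 163.6]
ee_rot: [-0.674, 0.739, -0.0, -0.0]
contact_force: [0.7, 0.2, -1.6]
opening: 0.261
gripper_force: 49.5
```

>>> carry_out:
  targets: [0, 0, 0.001, 0, 0, 0, 0, 0, 0, 0, 0, 0, 0, 0]

```text
time_s: 27.8
ee_pos: [609.0, 217.4, 162.6]
ee_rot: [-0.674, 0.739, -0.0, -0.0]
contact_force: [0.1, 0.9, -1.8]
opening: 0.264
gripper_force: 49.5
```

>>> carry_out:
  targets: [0, 0, 0.0007, 0, 0, 0, 0, 0, 0, 0, 0, 0, 0, 0]

```text
time_s: 28.0
ee_pos: [609.0, 217.5, 162.0]
ee_rot: [-0.674, 0.739, -0.0, -0.0]
contact_force: [0.3, 0.1, -1.2]
opening: 0.261
gripper_force: 49.5
```

>>> carry_out:
  targets: [0, 0, 0.0005, 0, 0, 0, 0, 0, 0, 0, 0, 0, 0, 0]

```text
time_s: 28.2
ee_pos: [609.2, 217.5, 161.7]
ee_rot: [-0.674, 0.739, -0.0, 0.0]
contact_force: [-0.4, 0.0, -0.2]
opening: 0.265
gripper_force: 49.6
```

>>> carry_out:
  targets: [0, 0, 0.0006, 0, 0, 0, 0, 0, 0, 0, 0, 0, 0, 0]

```text
time_s: 28.4
ee_pos: [609.4, 217.6, 161.7]
ee_rot: [-0.674, 0.739, -0.0, 0.0]
contact_force: [-1.7, -0.6, 3.5]
opening: 0.266
gripper_force: 50.0
```

>>> carry_out:
  targets: [0, 0, 0.0004, 0, 0, 0, 0, 0, 0, 0, 0, 0, 0, 0]

```text
time_s: 28.6
ee_pos: [609.6, 217.6, 161.7]
ee_rot: [-0.674, 0.739, -0.0, 0.001]
contact_force: [-1.6, -0.1, 7.2]
opening: 0.264
gripper_force: 50.4
```

>>> carry_out:
  targets: [0, 0, 0, 0, 0, 0, 0.33, 0, 0, 0, 0, 0, 0, 0.4, 0, 0, 0, 0, 0, 0, 0.5, 0, 0, 0, 0, 0, 0, 0.7, 0, 0, 0, 0, 0, 0, 1, 0, 0, 0, 0, 0, 0, 1, 0, 0, 0, 0, 0, 0, 1, 0, 0, 0, 0, 0, 0, 1]
  grip_force: 20

```text
time_s: 29.4
ee_pos: [609.1, 217.5, 160.6]
ee_rot: [-0.674, 0.739, -0.0, 0.0]
contact_force: [0.2, 0.3, -0.2]
opening: 0.998
gripper_force: 0.0
```

>>> carry_out:
  targets: [0, 0, -0.005, 0, 0, 0, 1, 0, 0, -0.015, 0, 0, 0, 1, 0, 0, -0.03, 0, 0, 0, 1, 0, 0, -0.03, 0, 0, 0, 1, 0, 0, -0.03, 0, 0, 0, 1, 0, 0, -0.02, 0, 0, 0, 1, 0, 0, 0, 0, 0, 0, 1, 0, 0, 0, 0, 0, 0, 1]

```text
time_s: 30.2
ee_pos: [609.0, 217.6, 291.1]
ee_rot: [-0.674, 0.739, -0.0, 0.001]
contact_force: [0.4, 0.7, -0.5]
opening: 0.997
gripper_force: 0.0
```

```bash
python3 - <<'E'
from h import *
im=bot.get_image('side'); h=cv2.cvtColor(im['img'],cv2.COLOR_RGB2HSV)
for z in(195,185,150,120,90,70,55,30,10):
    u,v=pix(im,[609.5,218,z])[0]; r=h[int(round(v)),int(u)-9:int(u)+11]
    print(z,round(u,1),round(v,1),int(u)-9,' '.join('%d,%d'%(a[1],a[2]) for a in r))
i0=np.load('side.npy',allow_pickle=True).item()['img']; d=cv2.absdiff(i0,im['img']).max(2)
print("pot region diff",d[135:185,243:277].mean(), "saucer left edge",[tuple(int(x) for x in h[176,u,1:]) for u in range(299,309)])
E
```

```text
195 317.4 131.5 308 27,75 29,79 22,83 27,85 18,83 3,77 125,137 169,181 163,188 166,189 166,180 171,167 177,154 133,132 46,110 47,131 52,133 46,138 48,144 50,148
185 317.4 134.3 308 58,92 44,81 36,71 43,60 29,61 4,59 107,81 173,102 156,98 165,94 162,85 174,76 177,69 94,79 47,120 46,133 55,134 52,137 50,143 49,146
150 317.4 143.6 308 48,186 47,183 50,182 50,188 48,187 53,189 48,192 63,154 180,88 168,85 164,81 183,64 62,111 50,158 50,154 51,151 51,149 51,149 48,150 51,146
120 317.4 151.4 308 51,185 50,187 49,188 48,186 48,187 49,191 47,195 68,153 185,87 165,88 168,82 178,66 57,116 49,157 56,151 53,153 52,152 50,149 48,148 50,148
90 317.4 159.0 308 48,190 47,185 50,185 49,188 49,187 46,189 47,188 67,152 191,84 183,85 183,78 178,70 65,148 52,193 51,190 52,190 51,171 54,114 48,90 60,93
70 317.4 164.0 308 48,185 48,187 51,184 48,186 51,186 49,187 47,189 64,151 176,90 168,88 180,78 152,77 61,146 50,189 47,186 47,185 51,186 52,188 52,187 50,187
55 317.4 167.7 308 48,185 50,187 49,188 43,153 20,113 21,119 13,119 66,104 186,89 171,88 170,84 158,66 32,96 15,121 33,131 48,163 49,189 48,186 51,186 51,186
30 317.4 173.8 308 50,148 51,155 47,184 48,161 27,65 5,54 26,60 16,63 9,58 13,57 8,61 9,57 32,56 5,55 5,50 29,71 38,199 29,244 33,240 32,240
10 317.3 178.6 308 27,244 32,241 32,242 29,247 49,210 32,64 14,53 6,44 20,38 37,48 24,43 22,46 10,51 25,41 19,41 23,68 49,115 54,195 36,240 21,245
pot region diff 10.104705882352942 saucer left edge [(48, 193), (53, 193), (47, 196), (50, 194), (45, 208), (44, 201), (52, 146), (52, 143), (51, 150), (47, 184)]
```

The brush stands vertical in the saucer, with the handle centred at u≈317.5 all the way up. The saucer has not moved and the gripper is clear.

```bash
python3 -c "
from cell import bot
print(bot.sign_off())"
```

```text
the job is handed in; nothing more can be done
None
```

The brush was stood on the board and released, retaken by its knob, dipped to about 5 mm above the pot floor without touching, and now stands head down in the saucer; handed in at about 30 s.

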